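# Lift the transit bar off a measuring stage

### The job

The measuring stage has been delivered with its orange transit bar lying in a pair of open-topped U brackets. Take the orange bar by its grip, lift it straight up and level until both ends are clear of the brackets, then lower it right down into the blue tray before letting go, so that it lies flat inside with its grip on top. Leave the silver bar in its brackets.

Things in the scene. Friction and masses are not known exactly. Their poses are not given: they have to be found in the camera images.
- lock_bar_grip (a point): Centre of the orange bar's grip. Loose orange beam 240 mm long (x), 24 wide (y), 24 high, 0.25-0.5 kg, lying level along the stage's x in one of its two bracket pairs; on the middle of its top a black grip block 60 long (x), 20 wide (y), 36 high. This point is 42 mm above the bar's underside, 18 above the beam's top, 18 below the grip's top; z up. Pinch the grip across y.
- fence_bar_grip (a point): The same point of the silver bar: loose, identical in shape and size, silver beam and black grip, in the other bracket pair.
- stage: Fixed steel stage 270 mm long (x), 200 wide (y), top at 50 mm. Origin: centre of its underside, on the bench; z up. Two pairs of dark U brackets at y = +45 and y = -45, each pair at x = -95 and +95: 20 long (x), slot 32 wide, slot floor 56 and wall tops 84 mm above the bench, open above. A knob, 32 in diameter, sticks out 35 at the +y side, below the top.
- tray: Fixed open blue tray on the bench, 320 mm long (x), 140 wide (y), walls 5 thick and 18 high, inner floor 5 mm above the bench. Origin: centre of its underside; z up. Stage and tray stand side by side about 0.4 m apart, either one on the left. Loose odds and ends up to 75 mm high stand beyond them, clear of the way between.
Mind the look-alikes: they are no part of the job. What is shaped like the part that bears lock_bar_grip but yellow is not meant.

How it is judged:
By the outcome, as a careful person would: the job done as asked, in the order asked, and still so for the second after the job is handed in, with the robot touching nothing.
It also fails if it takes over 42 s, if anything falls off the work surface, if the arm or the gripper's body presses on something with over 40 N, if the wrist force passes 120 N, or if a joint passes its speed limit or range.

### The arm

A 7-joint arm with a two-finger parallel gripper is mounted at the origin on the work surface. World frame = base frame: x ahead of the robot, y to its left, z up, the work surface at z = 0. Lengths are in m, angles in rad, forces in N, time in s.
With the tool pointing down it reaches from about 0.4 to 0.85 m from the base axis. Payload 4.5 kg.
Tool frame: the origin (TCP) lies midway between the tips of the shut fingers; the grasp point (between the pads) lies behind it (r.grip_point_offset is the z of the grasp point in the tool frame, in m); z points along the fingers, y is the line along which they close (so a half turn about z gives the same grasp; the last joint's range is limited). The gripper opens to 88 mm and grips with 3 to 60 N. Pads are 18 mm wide; open, the fingers measure 123 mm over their backs; the gripper's body (75 mm by 187 mm) begins 45 mm behind the grasp point.
Start: joints at [0.034, 0.689, -0.195, 1.565, 0.157, 0.902, -0.215], TCP at [0.625, 0, 0.239] pointing down, gripper open.
Joint ranges: [-3.01, 3.01], [-0.46, 2.08], [-1.47, 1.51], [0.13, 2.56], [-1, 4.14], [0.04, 2.09], [-2.66, 2.66]. Speed limits (rad/s): [2.57, 2.57, 3.14, 3.14, 3.14, 3.14, 3.14].

### API

Orientations are given as a unit quaternion [x, y, z, w].
In Python, from plant import r, optics, workorder gives the robot as it stands.
- The arm moves only by the shell command python3 -m creep 'ROWS' [FORCE]. ROWS is JSON, a list of rows, each an object of numbers: "grip": the gripper command: -1 is shut, 1 is fully open, values between are in proportion; "tx", "ty", "tz": the shift along the tool's x, y, z in cm; "spin": the turn about the tool's z in degrees. In form: [{"grip": .., "tx": .., "ty": .., "tz": .., "spin": ..}, ...]. A call has 1 to 8 rows; each row shifts and turns the commanded pose from where the row before left it, along the tool's axes as they then stand; what a row does not reach is not made up. A row lasts 1/12 s, in which the tool goes at most 41.7 mm and 7.16 degrees, less where a joint would pass 70% of its speed; a pose out of reach is approached as far as the arm can. A call with a gripper value outside its range is refused whole. The fingers move at their own pace and stop on an object; FORCE is the grip in N (left out, the last holds). Time passes only in rows, so rows that do not move let the fingers close. It gives the time, the measured TCP pose, the force, the opening and the grip force at its end, in the units of the state.
- r.get_state(): the state, without advancing time (a new reading comes with each control period).
- optics.snapshot(name): name is "scene" or "side" or "wrist"; returns (picture, depth): 480x640x3 uint8, red, green, blue; 480x640 float32, m along the optical axis (not along the pixel's ray), 0 where there is no reading.
- optics.get_calibration(name): a dict with "fx", "fy", "cx", "cy" (pixels), "D" ([k1, k2, p1, p2, k3] as OpenCV has them; the pictures are not rectified), "extrinsics" (4x4, takes a point from world to camera coordinates). Camera axes: x right, y down, z forward; pixel columns grow to the right and rows downward; lengths in m; the calibration is good to about 2 mm. A picture is of the moment at which its call begins: read the wrist's pose just before it. get_calibration takes no time and is no camera call; for the wrist camera it gives the pose at the moment of the call.
- workorder.finish_job(): hands the job in; it is judged then, once.
The state is a dict: "clock": time; "q": joint angles; "qd": joint speeds; "joint_torque": joint torques, N m; "tool_pos": TCP position; "eef_rot": TCP orientation; "contact_force": force on the tool from outside, world axes, zero at the start; "moment": the same for the moment, N m; "opening": opening from 0.0 (shut) to 1.0 (fully open); "finger_force": force on a finger pad.
Only numpy, scipy, OpenCV 4.12 (cv2) and the standard library are available. Lean on these libraries where they do the work, as an engineer would, in place of code of your own. Each camera call takes 0.05 s, during which the arm holds its last target. There are 200 camera calls.

## Working session

There is one attempt and no reset: what is moved stays moved. The work goes in short steps, Python scripts to look and compute and a shell command to move; the robot and the scene stay as the last step left them, time stands still between calls to the robot, and variables do not carry over. Pictures are saved under pics/ and viewed, at most 10 in all, crops included, and the job is handed in when it is done.

```bash
mkdir -p pics; ls; cat > h.py <<'E'
import numpy as np,cv2
from plant import r,optics
def snap(n):
    c=optics.get_calibration(n); p,d=optics.snapshot(n); return c,p,d
def ray(c,uv):
    K=np.array([[c["fx"],0,c["cx"]],[0,c["fy"],c["cy"]],[0,0,1.]])
    E=np.array(c["extrinsics"]);uv=np.array(uv,float).reshape(-1,1,2)
    n=cv2.undistortPoints(uv,K,np.array(c["D"],float)).reshape(-1,2)
    d=np.c_[n,np.ones(len(n))]@E[:3,:3]; o=-E[:3,:3].T@E[:3,3]
    return o,d
def plane(c,uv,z):
    o,d=ray(c,uv); return o+d*((z-o[2])/d[:,2])[:,None]
def deproj(c,uv,depth):
    o,d=ray(c,uv); return o+d*np.array(depth).reshape(-1,1)
E
python3 - <<'E'
from h import *
ims=[]
for n in("scene","side"):
    c,p,d=snap(n); np.savez(n,p=p,d=d); cv2.imwrite(f"pics/{n}.png",p[...,::-1])
    E=np.array(c["extrinsics"]); print(n,-E[:3,:3].T@E[:3,3])
s=r.get_state();print(s["clock"],s["tool_pos"],s["eef_rot"],s["opening"],s["contact_force"],r.grip_point_offset)
E
```

```text
pics
scene [ 1.22923419 -0.47981988  1.14045063]
side [0.01815441 0.78318286 0.68293109]
0.1 [ 6.24459353e-01 -6.89506293e-06  2.38008939e-01] [ 7.07071265e-01  7.07141855e-01 -5.83681478e-04 -5.31316437e-04] 0.9994487303889434 [ 0.19519601 -0.13388039  0.28241333] -0.0187
```

View pics/scene.png

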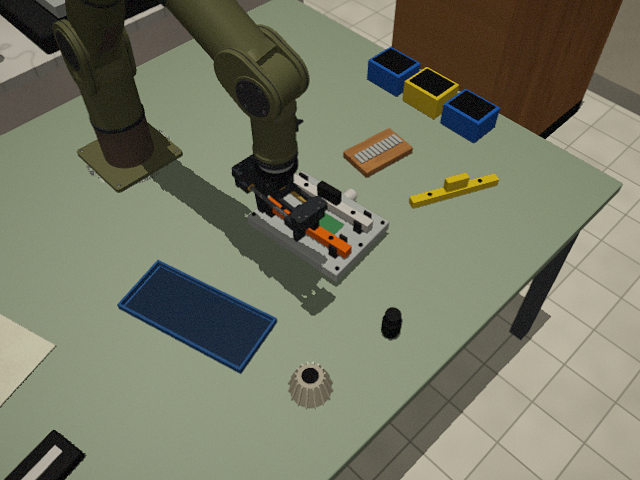

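View pics/side.png

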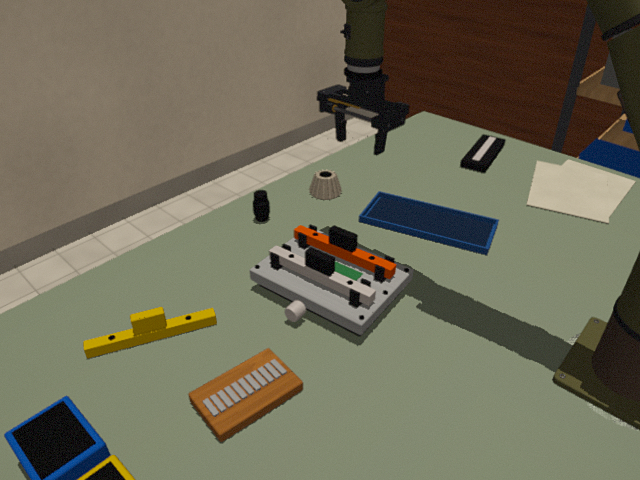

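Scene: the orange bar runs from about (270,200) to (350,245), partly under the gripper. The tray is at (197,315).

Side: candidates are the orange bar with its grip at (343,238), the silver bar at (320,262), the yellow look-alike at (150,320) and the brown-orange box at (245,390). I choose (343,238), which is orange and lies in the brackets on the stage. The tray is at (428,222).

```bash
python3 - <<'E'
from h import *
def mask(p,lo,hi):
    return cv2.inRange(cv2.cvtColor(p,cv2.COLOR_RGB2HSV),lo,hi)
for n in("side","scene"):
    c=optics.get_calibration(n); z=np.load(n+".npz"); p,d=z["p"],z["d"]
    for nm,lo,hi,box,zz in (("orange",(4,190,90),(14,255,255),(200,200,420,300) if n=="side" else (230,160,400,290),.080),
        ("tray",(100,120,30),(125,255,255),(340,180,510,260) if n=="side" else (100,250,290,380),.018),
        ):
        m=mask(p,lo,hi); k=np.zeros_like(m); x0,y0,x1,y1=box; k[y0:y1,x0:x1]=m[y0:y1,x0:x1]
        v,u=np.nonzero(k); 
        ok=d[v,u]>0; P=deproj(c,np.c_[u,v][ok],d[v,u][ok])
        if nm=="orange": P=P[(P[:,2]>.074)&(P[:,2]<.088)]
        else: P=P[P[:,2]<.03]
        R=cv2.minAreaRect((P[:,:2]*1000).astype(np.float32)); print(n,nm,len(P),R,"z",np.percentile(P[:,2],[5,50,95]))
        b=cv2.boxPoints(R);print(b.round(0).tolist())
    if n=="side":
        # grip black: points around
        v,u=np.mgrid[222:256,325:362].reshape(2,-1); P=deproj(c,np.c_[u,v],d[v,u]); s=(P[:,2]>.11)&(P[:,2]<.122)
        Q=P[s];print("griptop",len(Q),cv2.minAreaRect((Q[:,:2]*1000).astype(np.float32)))
        cv2.imwrite("pics/crop.png",cv2.resize(p[200:340,230:430,::-1],None,fx=4,fy=4,interpolation=cv2.INTER_CUBIC)[:560])
E
```

```text
side orange 789 ((554.52099609375, 126.51434326171875), (240.1577911376953, 35.633689880371094), 6.441253185272217) z [0.07516477 0.08005468 0.08245408]
[[433.0, 131.0], [437.0, 95.0], [676.0, 122.0], [672.0, 158.0]]
side tray 4407 ((530.8552856445312, -179.49407958984375), (320.20721435546875, 148.0313720703125), 16.55063819885254) z [0.00418325 0.00715011 0.01851549]
[[356.0, -154.0], [398.0, -296.0], [705.0, -205.0], [663.0, -63.0]]
griptop 233 ((552.837890625, 163.55947875976562), (59.8158073425293, 96.7208480834961), 2.5858206748962402)
scene orange 435 ((559.3057250976562, 124.85883331298828), (239.2844696044922, 29.38332176208496), 7.588226795196533) z [0.07506817 0.07883867 0.08291372]
[[439.0, 124.0], [443.0, 94.0], [680.0, 126.0], [676.0, 155.0]]
scene tray 7641 ((532.9695434570312, -179.4365234375), (323.5066223144531, 143.13555908203125), 16.587800979614258) z [0.00102367 0.00533811 0.01741761]
[[358.0, -157.0], [398.0, -294.0], [708.0, -202.0], [668.0, -65.0]]
```

View pics/crop.png

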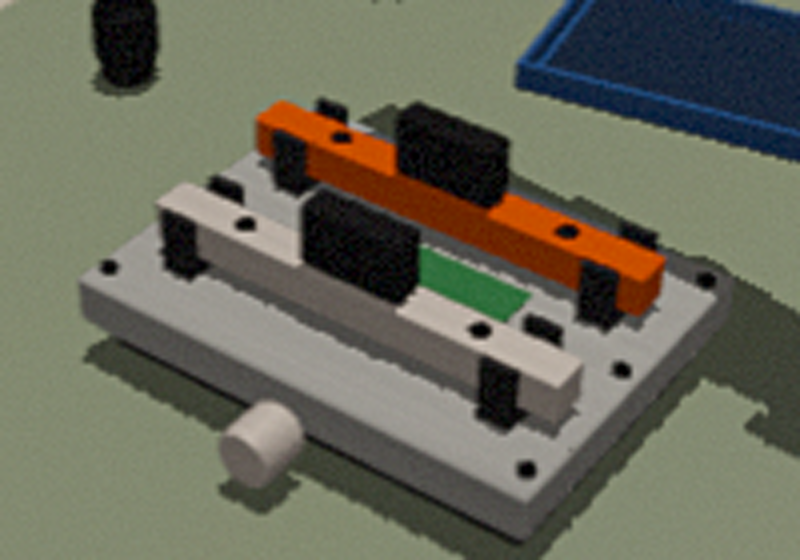

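The crop confirms the choice: the orange beam with a black grip lies in the bracket pair nearest the tray. The silver bar is in the knob-side pair. Bar centre is about (0.557, 0.126) at 7° yaw; the tray is about (0.532, -0.179) at 16.6°. I'll go above the bar and spin +83°.

```bash
python3 -m creep '[{"grip":1,"tx":2.1,"ty":-1.1,"tz":0,"spin":0},{"grip":1,"tx":2.1,"ty":-1.1,"tz":0,"spin":0},{"grip":1,"tx":2.1,"ty":-1.1,"tz":0,"spin":0},{"grip":1,"tx":2.1,"ty":-1.1,"tz":0,"spin":0},{"grip":1,"tx":2.1,"ty":-1.1,"tz":0,"spin":0},{"grip":1,"tx":2.1,"ty":-1.2,"tz":0,"spin":0},{"grip":1,"tx":0,"ty":0,"tz":0,"spin":6},{"grip":1,"tx":0,"ty":0,"tz":0,"spin":7}]' 20
python3 -m creep '[{"grip":1,"spin":7},{"grip":1,"spin":7},{"grip":1,"spin":7},{"grip":1,"spin":7},{"grip":1,"spin":7},{"grip":1,"spin":7},{"grip":1,"spin":7},{"grip":1,"spin":7}]'
python3 -m creep '[{"grip":1,"spin":7},{"grip":1,"spin":7},{"grip":0.2,"spin":0},{"grip":0.2,"spin":0}]'
cat > look.py <<'E'
from h import *
import sys
from scipy.spatial.transform import Rotation as Ro
s=r.get_state(); c,p,d=snap("wrist"); cv2.imwrite("pics/"+sys.argv[1],p[...,::-1])
R=Ro.from_quat(s["eef_rot"]).as_matrix(); t=np.array(s["tool_pos"])
print(s["clock"],"tcp",t.round(4),"ty",R[:,1].round(3),"tz",R[:,2].round(3),"q",np.round(s["q"],2),s["opening"])
h=cv2.cvtColor(p,cv2.COLOR_RGB2HSV); m=cv2.inRange(h,(4,190,60),(14,255,255))
v,u=np.nonzero(m&(d>0).astype(np.uint8)*255); P=deproj(c,np.c_[u,v],d[v,u]); P=P[(P[:,2]>.072)&(P[:,2]<.088)]
print("orange",len(P),cv2.minAreaRect((P[:,:2]*1000).astype(np.float32)))
v,u=np.nonzero((h[...,2]<70)&(d>0)); P=deproj(c,np.c_[u,v],d[v,u])
G=P[(P[:,2]>.108)&(P[:,2]<.124)&(np.hypot(P[:,0]-.557,P[:,1]-.126)<.05)]
if len(G): print("grip top",len(G),cv2.minAreaRect((G[:,:2]*1000).astype(np.float32)),np.median(G[:,2]))
E
python3 look.py w1.png
```

```text
clock: 0.77
tool_pos: [0.5567, 0.1281, 0.2385]
eef_rot: [0.783, 0.622, -0.0, -0.001]
contact_force: [-0.1, -1.3, -0.4]
opening: 0.998
finger_force: 0.0
0.7667 tcp [0.5567 0.1281 0.2385] ty [ 0.974 -0.226 -0.002] tz [-0.001  0.001 -1.   ] q [-0.24  0.62 -0.12  1.73  0.09  0.8  -0.63] 0.9975142746726318
orange 6580 ((557.025390625, 128.61590576171875), (238.22894287109375, 28.453283309936523), 5.5737786293029785)
grip top 2258 ((557.3557739257812, 128.79617309570312), (58.221343994140625, 19.188161849975586), 6.477879524230957) 0.11515296472989761$[0]: bad value
$[0]: bad value
```

View pics/w1.png

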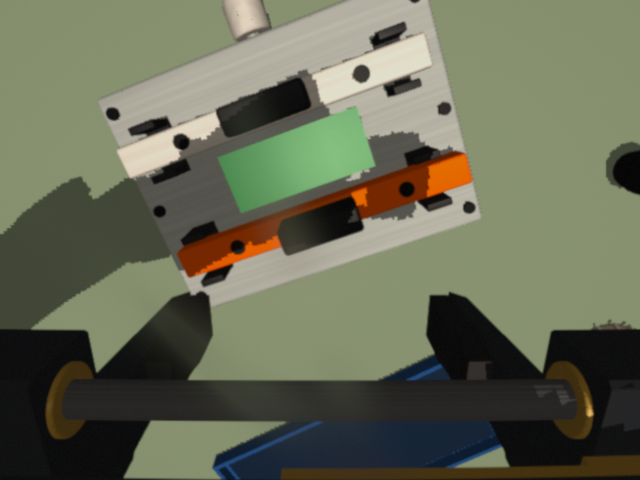

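Wrist view: the orange bar runs from (185,260) to (470,170) with its grip at (320,225), nearest the tray. The grip centre measures (0.5574, 0.1288) at 6.5° yaw. The spin rows were refused because they need every key, so I'll resend them in full.

```bash
python3 -m creep '[{"grip":1,"tx":0,"ty":0,"tz":0,"spin":7},{"grip":1,"tx":0,"ty":0,"tz":0,"spin":7},{"grip":1,"tx":0,"ty":0,"tz":0,"spin":7},{"grip":1,"tx":0,"ty":0,"tz":0,"spin":7},{"grip":1,"tx":0,"ty":0,"tz":0,"spin":7},{"grip":1,"tx":0,"ty":0,"tz":0,"spin":7},{"grip":1,"tx":0,"ty":0,"tz":0,"spin":7},{"grip":1,"tx":0,"ty":0,"tz":0,"spin":7}]' 25
python3 -m creep '[{"grip":1,"tx":0,"ty":0,"tz":0,"spin":7},{"grip":1,"tx":0,"ty":0,"tz":0,"spin":7},{"grip":0.2,"tx":0,"ty":0,"tz":3,"spin":0},{"grip":0.2,"tx":0,"ty":0,"tz":3,"spin":0},{"grip":0.2,"tx":0,"ty":0,"tz":2,"spin":0},{"grip":0.2,"tx":0,"ty":0,"tz":0,"spin":0},{"grip":0.2,"tx":0,"ty":0,"tz":0,"spin":0}]'
python3 look.py w2.png
```

```text
clock: 1.48
tool_pos: [0.5578, 0.1257, 0.2384]
eef_rot: [0.984, 0.18, -0.0, 0.0]
contact_force: [0.5, -0.6, 0.3]
opening: 1.0
finger_force: 0.0
clock: 2.07
tool_pos: [0.5574, 0.1257, 0.158]
eef_rot: [0.998, 0.062, -0.001, 0.0]
contact_force: [-0.6, 0.3, 0.8]
opening: 0.647
finger_force: 0.0
2.0667 tcp [0.5574 0.1257 0.158 ] ty [ 0.123 -0.992  0.   ] tz [-0.002 -0.001 -1.   ] q [-0.42  0.74  0.2   1.82 -0.24  0.61 -1.52] 0.6474199029585672
orange 3129 ((570.8842163085938, 129.60610961914062), (210.4663848876953, 23.607053756713867), 6.401721954345703)
grip top 4130 ((557.8228759765625, 128.14251708984375), (58.7762336730957, 19.48651885986328), 6.153175354003906) 0.11523792418127932
```

View pics/w2.png

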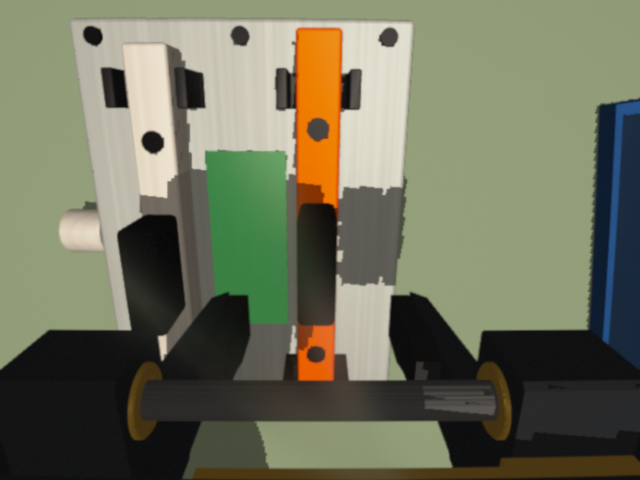

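The orange grip is at (317,262), square between the fingers, with the silver bar clear on the left. Correcting 2.4 mm sideways and 0.7°, then going down and closing.

```bash
python3 -m creep '[{"grip":0.2,"tx":0,"ty":-0.25,"tz":1.5,"spin":0.7},{"grip":0.2,"tx":0,"ty":0,"tz":1.5,"spin":0},{"grip":0.2,"tx":0,"ty":0,"tz":1.5,"spin":0},{"grip":0.2,"tx":0,"ty":0,"tz":1.5,"spin":0},{"grip":0.2,"tx":0,"ty":0,"tz":1.3,"spin":0},{"grip":0.2,"tx":0,"ty":0,"tz":0,"spin":0},{"grip":0.2,"tx":0,"ty":0,"tz":0,"spin":0}]' 30
python3 -m creep '[{"grip":-1,"tx":0,"ty":0,"tz":0,"spin":0},{"grip":-1,"tx":0,"ty":0,"tz":0,"spin":0},{"grip":-1,"tx":0,"ty":0,"tz":0,"spin":0},{"grip":-1,"tx":0,"ty":0,"tz":0,"spin":0},{"grip":-1,"tx":0,"ty":0,"tz":0,"spin":0},{"grip":-1,"tx":0,"ty":0,"tz":0,"spin":0},{"grip":-1,"tx":0,"ty":0,"tz":0,"spin":0},{"grip":-1,"tx":0,"ty":0,"tz":0,"spin":0}]' 30
```

```text
clock: 2.7
tool_pos: [0.5586, 0.1286, 0.0868]
eef_rot: [0.998, 0.055, 0.001, -0.0]
contact_force: [0.6, 0.1, 0.7]
opening: 0.601
finger_force: 0.0
clock: 3.37
tool_pos: [0.558, 0.1282, 0.0861]
eef_rot: [0.998, 0.055, 0.0, 0.0]
contact_force: [-0.4, -1.0, 5.0]
opening: 0.229
finger_force: 29.7
```

Gripped: opening 20 mm at 30 N. Now lifting gently straight up.

```bash
python3 -m creep '[{"grip":-1,"tx":0,"ty":0,"tz":-0.3,"spin":0},{"grip":-1,"tx":0,"ty":0,"tz":-0.5,"spin":0},{"grip":-1,"tx":0,"ty":0,"tz":-0.7,"spin":0},{"grip":-1,"tx":0,"ty":0,"tz":0,"spin":0},{"grip":-1,"tx":0,"ty":0,"tz":0,"spin":0}]' 45
python3 - <<'E'
from h import *
s=r.get_state();print(s["contact_force"],s["moment"])
c,p,d=snap("side");cv2.imwrite("pics/s2.png",cv2.resize(p[140:340,230:480,::-1],None,fx=3,fy=3))
E
```

```text
clock: 3.78
tool_pos: [0.5579, 0.1287, 0.1011]
eef_rot: [0.998, 0.055, 0.0, -0.0]
contact_force: [-0.3, 0.2, -3.9]
opening: 0.223
finger_force: 44.7
[-0.28449809  0.18046864 -3.91374245] [ 0.08363154  0.04602138 -0.06593587]
```

View pics/s2.png

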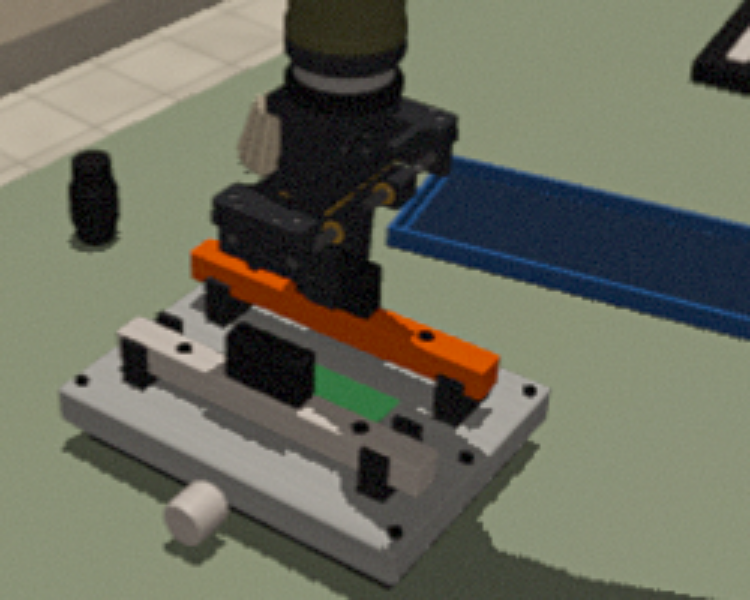

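The bar comes up level with its weight (3.9 N) held, and the silver bar is undisturbed. Continuing straight up, then across.

```bash
python3 -m creep '[{"grip":-1,"tx":0,"ty":0,"tz":-0.8,"spin":0},{"grip":-1,"tx":0,"ty":0,"tz":-1.5,"spin":0},{"grip":-1,"tx":0,"ty":0,"tz":-1.5,"spin":0},{"grip":-1,"tx":0,"ty":0,"tz":-1.5,"spin":0},{"grip":-1,"tx":0,"ty":0,"tz":-1.5,"spin":0},{"grip":-1,"tx":0,"ty":0,"tz":-1.5,"spin":0},{"grip":-1,"tx":0,"ty":0,"tz":-0.7,"spin":0},{"grip":-1,"tx":0,"ty":0,"tz":0,"spin":0}]'
python3 -m creep '[{"grip":-1,"tx":-0.2,"ty":0.8,"tz":0,"spin":0},{"grip":-1,"tx":-0.3,"ty":1.5,"tz":0,"spin":0},{"grip":-1,"tx":-0.4,"ty":2,"tz":0,"spin":0},{"grip":-1,"tx":-0.4,"ty":2,"tz":0,"spin":0},{"grip":-1,"tx":-0.4,"ty":2,"tz":0,"spin":0},{"grip":-1,"tx":-0.4,"ty":2,"tz":0,"spin":0},{"grip":-1,"tx":-0.4,"ty":2,"tz":0,"spin":0},{"grip":-1,"tx":-0.4,"ty":2,"tz":0,"spin":0}]'
python3 -m creep '[{"grip":-1,"tx":-0.4,"ty":2,"tz":0,"spin":0},{"grip":-1,"tx":-0.4,"ty":2,"tz":0,"spin":0},{"grip":-1,"tx":-0.4,"ty":2,"tz":0,"spin":0},{"grip":-1,"tx":-0.4,"ty":2,"tz":0,"spin":0},{"grip":-1,"tx":-0.4,"ty":2,"tz":0,"spin":0},{"grip":-1,"tx":-0.4,"ty":2,"tz":0,"spin":0},{"grip":-1,"tx":-0.4,"ty":1.3,"tz":0,"spin":0},{"grip":-1,"tx":-0.3,"ty":0.7,"tz":0,"spin":0}]'
python3 -m creep '[{"grip":-1,"tx":0,"ty":0,"tz":0,"spin":-2},{"grip":-1,"tx":0,"ty":0,"tz":0,"spin":-3},{"grip":-1,"tx":0,"ty":0,"tz":0,"spin":-3},{"grip":-1,"tx":0,"ty":0,"tz":0,"spin":-2.3},{"grip":-1,"tx":0,"ty":0,"tz":0,"spin":0},{"grip":-1,"tx":0,"ty":0,"tz":0,"spin":0}]'
cat > chk.py <<'E'
from h import *
import sys
s=r.get_state();print(s["clock"],s["tool_pos"],s["contact_force"],s["finger_force"])
for n in("scene","side"):
    c,p,d=snap(n);h=cv2.cvtColor(p,cv2.COLOR_RGB2HSV)
    if n==sys.argv[1]:cv2.imwrite("pics/"+sys.argv[2],p[...,::-1])
    for nm,lo,hi in(("orange",(4,190,60),(14,255,255)),("tray",(100,120,30),(125,255,255))):
        v,u=np.nonzero(cv2.inRange(h,lo,hi)&(d>0).astype(np.uint8)*255)
        P=deproj(c,np.c_[u,v],d[v,u]); P=P[(abs(P[:,0]-.53)<.22)&(abs(P[:,1]+.18)<.14)]
        if nm=="orange":
            zt=np.percentile(P[:,2],90); P=P[P[:,2]>zt-.006]; A=P[P[:,0]<.47];B=P[P[:,0]>.6]
            print("top z near/far",[np.median(q[:,2]).round(4) if len(q) else None for q in(A,B)])
        print(n,nm,len(P),cv2.minAreaRect((P[:,:2]*1000).astype(np.float32)))
E
python3 chk.py scene c3.png
```

```text
clock: 4.5
tool_pos: [0.5587, 0.1287, 0.1925]
eef_rot: [0.998, 0.055, 0.002, -0.0]
contact_force: [0.0, 0.4, -3.8]
opening: 0.223
finger_force: 44.7
clock: 5.17
tool_pos: [0.5432, -0.0186, 0.1896]
eef_rot: [0.999, 0.055, -0.001, 0.0]
contact_force: [0.0, -0.8, -4.2]
opening: 0.218
finger_force: 44.7
clock: 5.83
tool_pos: [0.5274, -0.1626, 0.1897]
eef_rot: [0.999, 0.053, -0.001, 0.001]
contact_force: [0.4, -0.1, -4.9]
opening: 0.225
finger_force: 44.7
clock: 6.33
tool_pos: [0.529, -0.1581, 0.1903]
eef_rot: [0.989, 0.145, -0.0, -0.001]
contact_force: [1.4, -0.1, -4.0]
opening: 0.225
finger_force: 44.7
6.3333 [ 0.52898661 -0.15812917  0.19033614] [ 1.36001098 -0.08302562 -3.96951428] 44.71320206386736
top z near/far [np.float64(0.1836), np.float64(0.1832)]
scene orange 609 ((537.4944458007812, -185.24868774414062), (242.02061462402344, 81.17646789550781), 16.879701614379883)
scene tray 6150 ((532.9484252929688, -179.79278564453125), (324.304443359375, 143.49220275878906), 16.421422958374023)
top z near/far [np.float64(0.1843), np.float64(0.185)]
side orange 570 ((523.7213134765625, -154.96536254882812), (237.09194946289062, 32.706939697265625), 17.966230392456055)
side tray 3877 ((530.17724609375, -179.20855712890625), (319.3885498046875, 148.21937561035156), 16.5506591796875)
```

View pics/c3.png

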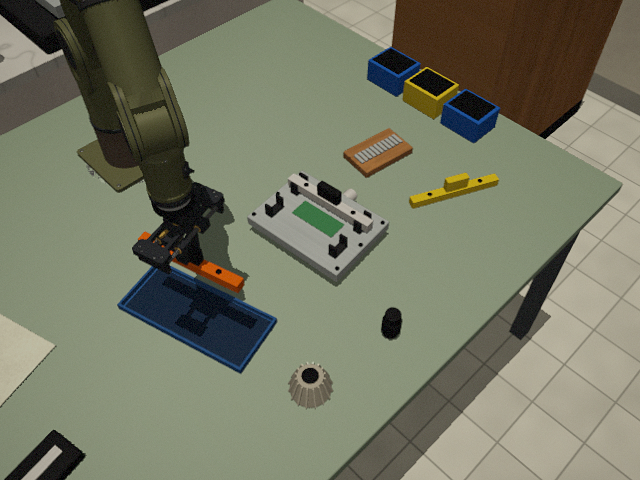

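The bar hangs level (both ends at about 0.184 m) above the tray's near side at (195,272), with the tray centre at (197,315). 21 mm remain sideways, then lower.

```bash
python3 -m creep '[{"grip":-1,"tx":-0.1,"ty":0.7,"tz":0,"spin":0},{"grip":-1,"tx":-0.1,"ty":0.7,"tz":0,"spin":0},{"grip":-1,"tx":-0.1,"ty":0.7,"tz":0,"spin":0},{"grip":-1,"tx":0,"ty":0,"tz":1,"spin":0},{"grip":-1,"tx":0,"ty":0,"tz":2,"spin":0},{"grip":-1,"tx":0,"ty":0,"tz":2,"spin":0},{"grip":-1,"tx":0,"ty":0,"tz":2,"spin":0},{"grip":-1,"tx":0,"ty":0,"tz":2,"spin":0}]'
python3 -m creep '[{"grip":-1,"tx":0,"ty":0,"tz":2,"spin":0},{"grip":-1,"tx":0,"ty":0,"tz":1.5,"spin":0},{"grip":-1,"tx":0,"ty":0,"tz":1,"spin":0},{"grip":-1,"tx":0,"ty":0,"tz":0.8,"spin":0},{"grip":-1,"tx":0,"ty":0,"tz":0.4,"spin":0},{"grip":-1,"tx":0,"ty":0,"tz":0,"spin":0},{"grip":-1,"tx":0,"ty":0,"tz":0,"spin":0}]'
```

```text
clock: 7.1
tool_pos: [0.5321, -0.1806, 0.0992]
eef_rot: [0.99, 0.144, 0.0, -0.0]
contact_force: [-0.4, 0.1, -3.2]
opening: 0.219
finger_force: 44.7
clock: 7.68
tool_pos: [0.5327, -0.1805, 0.0441]
eef_rot: [0.99, 0.144, 0.0, 0.0]
contact_force: [-0.5, 0.4, -4.1]
opening: 0.223
finger_force: 44.7
```

```bash
python3 -m creep '[{"grip":-1,"tx":0,"ty":0,"tz":0.3,"spin":0},{"grip":-1,"tx":0,"ty":0,"tz":0.2,"spin":0},{"grip":-1,"tx":0,"ty":0,"tz":0.2,"spin":0},{"grip":-1,"tx":0,"ty":0,"tz":0.1,"spin":0},{"grip":-1,"tx":0,"ty":0,"tz":0,"spin":0},{"grip":-1,"tx":0,"ty":0,"tz":0,"spin":0}]'; python3 chk.py side c4.png
```

```text
clock: 8.18
tool_pos: [0.5323, -0.1803, 0.0358]
eef_rot: [0.99, 0.144, 0.0, 0.0]
contact_force: [-0.6, -0.2, -3.9]
opening: 0.223
finger_force: 44.7
8.1833 [ 0.53232126 -0.18032877  0.03577377] [-0.60032871 -0.23242538 -3.87393943] 44.71324953774456
top z near/far [np.float64(0.029), np.float64(0.0289)]
scene orange 563 ((538.4410400390625, -201.055908203125), (241.47268676757812, 65.77970886230469), 16.64921760559082)
scene tray 4265 ((535.89404296875, -189.75820922851562), (323.7920837402344, 163.8489990234375), 17.15861701965332)
top z near/far [np.float64(0.0303), np.float64(0.0303)]
side orange 545 ((529.33642578125, -181.88925170898438), (240.43011474609375, 34.08258056640625), 16.105268478393555)
side tray 2637 ((530.0555419921875, -177.6504364013672), (319.4937438964844, 148.26235961914062), 16.516672134399414)
```

View pics/c4.png

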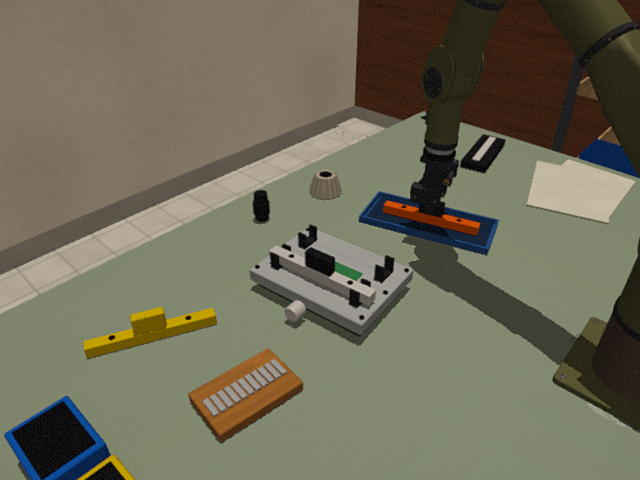

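The bar is inside the tray at (432,218), about 1 mm above the floor. I'll creep down until the load comes off.

```bash
python3 -m creep '[{"grip":-1,"tx":0,"ty":0,"tz":0.1,"spin":0},{"grip":-1,"tx":0,"ty":0,"tz":0.05,"spin":0},{"grip":-1,"tx":0,"ty":0,"tz":0,"spin":0},{"grip":-1,"tx":0,"ty":0,"tz":0,"spin":0}]'
```

```text
clock: 8.62
tool_pos: [0.5325, -0.1805, 0.0351]
eef_rot: [0.99, 0.144, 0.0, 0.0]
contact_force: [-2.4, 0.0, 6.3]
opening: 0.223
finger_force: 44.7
```

Contact: the force went from -3.9 to +6.3 N. Releasing and going straight up.

```bash
python3 -m creep '[{"grip":0.1,"tx":0,"ty":0,"tz":0,"spin":0},{"grip":0.1,"tx":0,"ty":0,"tz":0,"spin":0},{"grip":0.1,"tx":0,"ty":0,"tz":0,"spin":0},{"grip":0.1,"tx":0,"ty":0,"tz":0,"spin":0},{"grip":0.1,"tx":0,"ty":0,"tz":0,"spin":0},{"grip":0.1,"tx":0,"ty":0,"tz":0,"spin":0}]'
python3 -m creep '[{"grip":0.1,"tx":0,"ty":0,"tz":-1,"spin":0},{"grip":0.1,"tx":0,"ty":0,"tz":-2,"spin":0},{"grip":0.1,"tx":0,"ty":0,"tz":-2,"spin":0},{"grip":0.1,"tx":0,"ty":0,"tz":-3,"spin":0},{"grip":0.1,"tx":0,"ty":0,"tz":-3,"spin":0},{"grip":0.1,"tx":0,"ty":0,"tz":-3,"spin":0},{"grip":0.1,"tx":0,"ty":0,"tz":-1,"spin":0},{"grip":0.1,"tx":0,"ty":0,"tz":0,"spin":0}]'
python3 chk.py side c5.png
```

```text
clock: 9.12
tool_pos: [0.5323, -0.1803, 0.0342]
eef_rot: [0.99, 0.144, 0.0, -0.0]
contact_force: [-0.4, 0.2, 0.3]
opening: 0.552
finger_force: 0.0
clock: 9.78
tool_pos: [0.534, -0.181, 0.1874]
eef_rot: [0.99, 0.144, 0.003, 0.001]
contact_force: [-0.6, -0.1, -0.2]
opening: 0.548
finger_force: 0.0
9.7833 [ 0.53398412 -0.18100797  0.18739754] [-0.61824302 -0.08901347 -0.20735714] 0.0
top z near/far [np.float64(0.0278), np.float64(0.0277)]
scene orange 790 ((532.1917724609375, -182.65463256835938), (241.62864685058594, 26.563091278076172), 17.08830451965332)
scene tray 4911 ((534.9315185546875, -187.66583251953125), (323.5835266113281, 159.79754638671875), 16.46198272705078)
top z near/far [np.float64(0.0297), np.float64(0.0297)]
side orange 547 ((529.0472412109375, -181.0066680908203), (239.80209350585938, 30.948217391967773), 16.592437744140625)
side tray 2726 ((530.7726440429688, -178.24061584472656), (320.5411682128906, 147.0964813232422), 16.491493225097656)
```

View pics/c5.png

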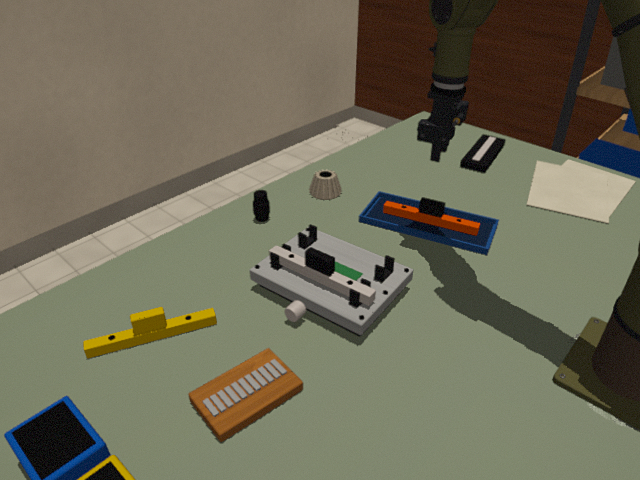

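The orange bar lies flat in the tray at (432,218) with its grip on top. The silver bar is still in its brackets at (320,262), and the arm is clear.

```bash
python3 -c "
from plant import workorder
print(workorder.finish_job())"
```

```text
the job is handed in; nothing more can be done
None
```

The job is handed in: the orange bar lies flat in the blue tray with its grip on top, the silver bar is still in its brackets, and the arm was clear when the clock stood at about 10 s.

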